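# Open the safety cap of the tray disinfectant

### The arm

A 7-joint arm with a two-finger parallel gripper is mounted at the origin on the work surface. World frame = base frame: x ahead of the robot, y to its left, z up, the work surface at z = 0. Lengths are in m, angles in rad, forces in N, time in s.
With the tool pointing down it reaches from about 0.4 to 0.9 m from the base axis. Payload 5.6 kg.
Tool frame: the origin (TCP) lies midway between the tips of the shut fingers; the grasp point (between the pads) lies 19 mm behind it; z points along the fingers, y is the direction in which the jaws open and shut (so a half turn about z gives the same grasp; the last joint's range is limited). The gripper opens to 92 mm and grips with 3 to 60 N. Pads are 20 mm wide; open, the fingers measure 128 mm over their backs; the gripper's body (75 mm by 189 mm) begins 69 mm behind the grasp point.
Start: joints at [-1.307, 0.468, -0.012, 1.603, 0.006, 1.071, -0.056], TCP at [0.196, 0.62, 0.215] pointing down, gripper open.
Joint ranges: [-2.53, 2.53], [-0.31, 2.02], [-1.57, 1.55], [0.28, 2.44], [-1.29, 4.43], [0.15, 1.84], [-2.92, 2.92]. Speed limits (rad/s): [2.57, 2.57, 3.14, 3.14, 3.14, 3.14, 3.14].

### API

Orientations are given as a unit quaternion [w, x, y, z].
In Python, from rig import env, optics gives the robot as it stands.
- The arm moves only by the tool jog_arm, never from a script. Its argument "increments" is text: rows parted by semicolons, each of 7 numbers parted by spaces: the turn, a rotation vector about the tool's x, y, z in degrees, then the shift along the tool's x, y, z in cm, then the opening, from 0 (shut) to 1 (fully open). In form: wx wy wz tx ty tz fingers; .... A call has exactly 5 rows; each row is the pose to reach, as a shift and turn from the pose commanded when the call began, along the tool's axes at that moment; what a row does not reach only later rows make up. A row lasts 1/10 s, in which the tool goes at most 50 mm and 8.59 degrees, less where a joint would pass 70% of its speed; a pose out of reach is approached as far as the arm can. A call with a gripper value outside its range is refused whole. The fingers move at their own pace and stop on an object; "force" is the grip in N (left out, the last holds). Time passes only in rows, so rows that repeat a pose let the fingers close, or fill a call up. It gives the time, the measured TCP pose, the force and the opening at its end, in the units of the state.
- env.sense(): the state, without advancing time (a new reading comes with each control period).
- optics.camera(name): name is "scene" or "top"; returns the picture (480x640x3 uint8, red, green, blue); there is no depth.
- optics.get_calibration(name): a dict with "mtx" (3x3 intrinsics, pixels), "dist" ([k1, k2, p1, p2, k3] as OpenCV has them; the pictures are not rectified), "rvec" (rotation vector, rad) and "tvec" (3), from world to camera coordinates, as OpenCV has them. Camera axes: x right, y down, z forward; pixel columns grow to the right and rows downward; lengths in m; the calibration is good to about 2 mm. A picture is of the moment at which its call begins. get_calibration takes no time and is no camera call.
- env.close_job(): hands the job in, once; it reports no verdict.
The state is a dict: "t": time; "q": joint angles; "joint_velocities": joint speeds; "joint_torque": joint torques, N m; "tcp_pos": TCP position; "tool_rot": TCP orientation; "wrist_force": force on the tool from outside, world axes, zero at the start; "moment": the same for the moment, N m; "gripper_width": finger opening in m.
Only numpy, scipy, OpenCV 4.12 (cv2) and the standard library are available. Lean on these libraries where they do the work, as an engineer would, in place of code of your own. Each camera call takes 0.05 s, during which the arm holds its last target.

### The job

Open the rectangular canister of tray disinfectant that stands in the wooden cradle: push its safety cap down against the spring, keep it down while you twist it counter-clockwise (seen from above) until it is free, then lift it off. Finish while still holding the cap in the gripper, level and still, straight above the open mouth and about a hand's breadth (8 to 10 cm) higher than it sat. Leave the round bottle, the mug and the brush where they stand.

Things in the scene. Friction and masses are not known exactly. Their poses are not given: they have to be found in the camera images.
- jug: The canister: rectangular white plastic body 106 (its x) x 86 (its y) mm with paper labels, round neck, in a dark wooden cradle 150 x 130 mm and 38 mm high screwed to the bench: it cannot move, turn or lift. Origin: centre of the cradle's underside, at bench height, on the axis of neck and cap; z up. Position and yaw differ from run to run.
- jug_mouth (a point): Centre of the canister's mouth, 163 mm above the bench, on the neck's axis; axes as jug. A sprung plug in it pushes the cap up with 6 N, plus 0.7 N per mm pressed. The cap can turn only while held at least 6 mm down (7 mm is good; stop at 8.5 mm), only counter-clockwise from above. It is free to lift at 53 to 67 degrees of turn (60 is good); stop at 70.
- cap_grip (a point): Centre of the crown of the loose grey safety cap: grip here, across any diameter. Crown: ribbed solid disc 54 mm in diameter, 16 mm high (this point +-8 mm); below it a skirt 52 mm in diameter, 24 mm long. About 40 g. Closed, this point is 182 mm above the bench and the cap's top 190 mm, and its axes are parallel to the canister's. z up; x to one of two inner lugs.
- flask_center (a point): Bystander: a loose round white bottle 76 mm in diameter, 150 mm high, with a small grey cap, about 0.5 kg; this point lies on its axis half-way up. It may stand on either side of the canister.
- cup_center (a point): Bystander: a loose white ceramic mug, 70 mm in diameter and 70 mm high; this point lies on its axis half-way up.
- brush: Bystander: a loose wooden hand brush 200 mm long lying on the bench; its x runs along it.

How it is judged:
By the outcome, as a careful person would: the job done as asked, in the order asked, and still so for the second after the job is handed in, while the arm keeps its last pose, push and grip.
It also fails if it takes over 35 s, if anything falls off the work surface, if the arm or the gripper's body presses on something with over 40 N, if the wrist force passes 120 N, or if a joint passes its speed limit or range.

## Working session

There is one attempt and no reset: what is moved stays moved. The work goes in short steps, Python scripts to look and compute and a tool call to move; the robot and the scene stay as the last step left them, time stands still between calls to the robot, and variables do not carry over. Pictures are saved under pics/ and viewed, and the job is handed in when it is done.

Besides the shell and the picture viewer there is one more tool, called after "Emit:" as a command line: name --argument value ..., lists and objects as JSON in quotes. jog_arm: Moves the arm, as the interface text tells. Its arguments: {"type":"object","properties":{"increments":{"type":"string"},"force":{"type":"number"}},"required":["increments"]}

```bash
ls; mkdir -p pics
python3 - <<'E'
from rig import env, optics
import cv2
s=env.sense(); print({k:s[k] for k in('t','tcp_pos','tool_rot','wrist_force','gripper_width')})
for n in('scene','top'):
    im=optics.camera(n); cv2.imwrite(f'pics/{n}0.png',im[:,:,::-1]); print(optics.get_calibration(n))
E
```

```text
pics
{'t': 0.0, 'tcp_pos': array([0.19618292, 0.61907045, 0.21363322]), 'tool_rot': array([-8.02095118e-05,  1.52818016e-01,  9.88253945e-01, -8.88008369e-04]), 'wrist_force': array([ 0.21881005, -1.02037097,  0.58267127]), 'gripper_width': 0.0920712180053139}
{'mtx': array([[592.23743097,   0.        , 313.07501079],
       [  0.        , 592.23743097, 244.33356455],
       [  0.        ,   0.        ,   1.        ]]), 'dist': array([-0.20036011,  0.        ,  0.        ,  0.        ,  0.        ]), 'rvec': array([ 0.91694547,  2.61232575, -0.91617234]), 'tvec': array([ 0.50608165, -0.20930742,  1.41164819])}
{'mtx': array([[553.09560324,   0.        , 313.55711465],
       [  0.        , 553.09560324, 233.61147813],
       [  0.        ,   0.        ,   1.        ]]), 'dist': array([0.06021127, 0.        , 0.        , 0.        , 0.        ]), 'rvec': array([ 2.1630067 , -2.14814282,  0.18983738]), 'tvec': array([-0.02812359,  0.63503761,  0.94351944])}
```

View pics/scene0.png

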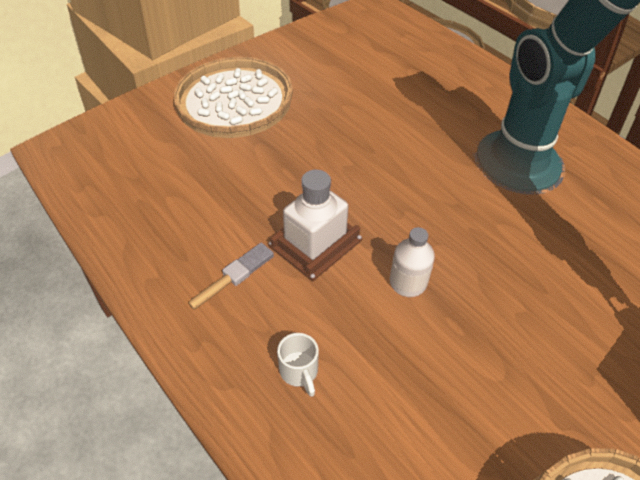

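View pics/top0.png

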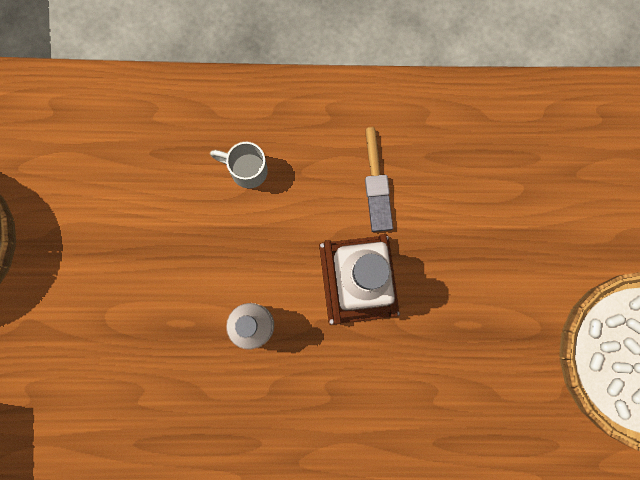

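The scene view shows the cap's top near (316,180) and the round bottle to its right at (412,262). The top view shows the cap disc near (371,271), bottle (250,326), mug (246,165) and brush (378,180). I'll enlarge both caps.

Run:
```python
import cv2,numpy as np
a=cv2.imread('pics/top0.png')[225:335,310:420]; b=cv2.imread('pics/scene0.png')[160:280,260:370]
a=cv2.resize(a,(396,432),interpolation=cv2.INTER_CUBIC) if 0 else cv2.resize(a,None,fx=3.6,fy=3.6,interpolation=cv2.INTER_CUBIC)
b=cv2.resize(b,None,fx=3.6,fy=3.6,interpolation=cv2.INTER_CUBIC)
h=max(a.shape[0],b.shape[0]); c=np.zeros((h,a.shape[1]+b.shape[1],3),np.uint8); c[:a.shape[0],:a.shape[1]]=a; c[:b.shape[0],a.shape[1]:]=b
cv2.imwrite('pics/crop0.png',c); print(c.shape)
```

```text
(432, 792, 3)
```

View pics/crop0.png

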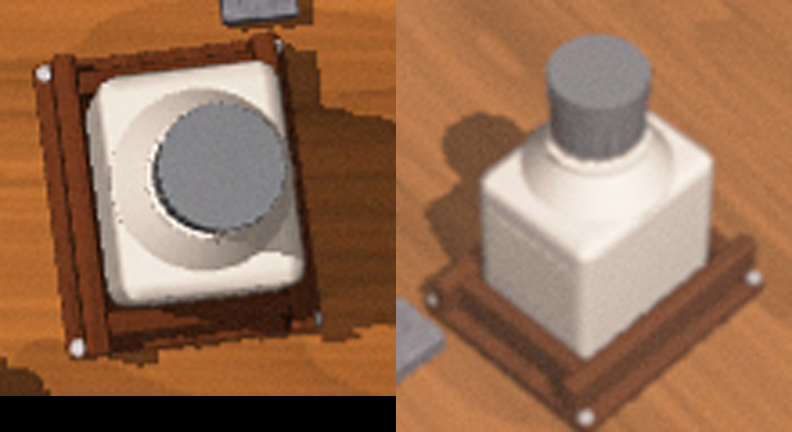

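In the crops, the cap's top face is centred near top (371.9,271.1) and scene (316.4,180.0). The cradle screws are at (43,73), (78,347), (318,318) in the top crop.

```bash
cat > h.py <<'E'
import numpy as np,cv2
from rig import env,optics
def ray(n,p):
    c=optics.get_calibration(n); R=cv2.Rodrigues(c['rvec'])[0]
    u=cv2.undistortPoints(np.array([[p]],float),c['mtx'],c['dist'])[0,0]
    return -R.T@c['tvec'], R.T@np.array([u[0],u[1],1])
def onz(n,p,z):
    o,d=ray(n,p); return o+d*(z-o[2])/d[2]
def proj(n,P):
    c=optics.get_calibration(n); return cv2.projectPoints(np.array(P,float).reshape(-1,3),c['rvec'],c['tvec'],c['mtx'],c['dist'])[0][:,0]
def tri(p1,p2):
    A=[];b=[]
    for n,p in(('top',p1),('scene',p2)):
        o,d=ray(n,p); d/=np.linalg.norm(d); M=np.eye(3)-np.outer(d,d); A.append(M);b.append(M@o)
    return np.linalg.lstsq(np.vstack(A),np.hstack(b),rcond=None)[0]
E
python3 - <<'E'
from h import *
print('tri',tri((371.9,271.1),(316.4,180.0)))
t=onz('top',(371.9,271.1),.19);s=onz('scene',(316.4,180.0),.19);print(t,s)
print('diam',np.linalg.norm(onz('top',(310+157/3.6,271.1),.19)-onz('top',(310+289/3.6,271.1),.19)))
for z in(0.02,.038):
  q=[onz('top',(310+x/3.6,225+y/3.6),z) for x,y in((43,73),(78,347),(318,318))]
  print(z,np.round(q,3),[np.linalg.norm(q[1]-q[0]),np.linalg.norm(q[2]-q[1])],'mid',(q[0]+q[2])/2,np.degrees(np.arctan2(*(q[0]-q[1])[1::-1])))
print('cam',ray('top',(0,0))[0],ray('scene',(0,0))[0])
print('flask',onz('top',(246,326),.15),onz('top',(250,326),.1),'mug',onz('top',(246,160),.07))
# contour overlay
m=(t+s)/2
for n in('top','scene'):
  im=cv2.imread(f'pics/{n}0.png'); a=np.linspace(0,2*np.pi,60)
  big=cv2.resize(im,None,fx=6,fy=6,interpolation=cv2.INTER_CUBIC)
  for z,r in((.19,.027),(.174,.027)):
    P=np.c_[m[0]+r*np.cos(a),m[1]+r*np.sin(a),0*a+z]
    cv2.polylines(big,[((proj(n,P)+.5)*6).astype(np.int32)],True,(0,255,0),1)
  c=proj(n,[m[0],m[1],.18])[0]*6; x,y=c.astype(int); cv2.imwrite(f'pics/ov_{n}.png',big[y-200:y+200,x-200:x+200])
a=cv2.imread('pics/ov_top.png');b=cv2.imread('pics/ov_scene.png');cv2.imwrite('pics/ov.png',np.hstack([a,b]))
E
```

```text
tri [ 0.5566016  -0.10891517  0.18369158]
[ 0.55694653 -0.10906795  0.19      ] [ 0.55988656 -0.10294207  0.19      ]
diam 0.055836430469591455
0.02 [[ 0.618 -0.04   0.02 ]
 [ 0.48  -0.058  0.02 ]
 [ 0.495 -0.178  0.02 ]] [np.float64(0.13903496415772387), np.float64(0.12152588438977444)] mid [ 0.55649369 -0.10921378  0.02      ] 7.375628360176532
0.038 [[ 0.616 -0.039  0.038]
 [ 0.48  -0.057  0.038]
 [ 0.495 -0.175  0.038]] [np.float64(0.13655218201246427), np.float64(0.11935576626317475)] mid [ 0.55525913 -0.10723489  0.038     ] 7.375628360176534
cam [0.48735872 0.00160331 1.02799394] [1.0541406  0.49595125 0.96721187]
flask [0.4733556  0.08344202 0.15      ] [0.47257229 0.08154521 0.1       ] mug [0.76321806 0.09766967 0.07      ]
```

View pics/ov.png

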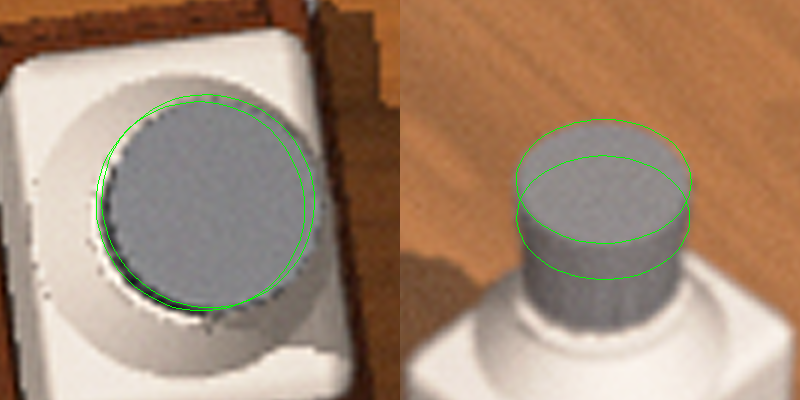

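The two rays agree to a few mm. The overlay, top ray and screw midpoint together put the cap axis at about (0.557, -0.1075). The heights and 55 mm diameter are as given. The flask is at (0.473, 0.083), clear of the grasp. Next, a helper for deltas.

```bash
cat >> h.py <<'E'
from scipy.spatial.transform import Rotation as Ro
def st():
    s=env.sense(); q=s['tool_rot']; R=Ro.from_quat([q[1],q[2],q[3],q[0]]); return s,R
def delta(p,yaw=None):
    s,R=st(); M=R.as_matrix()
    d=M.T@(np.array(p)-s['tcp_pos'])*100
    y0=np.degrees(np.arctan2(M[1,0],M[0,0])); yaw=y0 if yaw is None else yaw
    T=np.array([[np.cos(np.radians(yaw)),np.sin(np.radians(yaw)),0],[np.sin(np.radians(yaw)),-np.cos(np.radians(yaw)),0],[0,0,-1]])
    w=np.degrees((R.inv()*Ro.from_matrix(T)).as_rotvec())
    print('t',round(s['t'],2),'tcp',s['tcp_pos'].round(4),'yaw',y0.round(2),'tilt',M[:2,2].round(4),'F',s['wrist_force'].round(2),'M',s['moment'].round(2),'w',round(s['gripper_width'],4))
    print(' q',s['q'].round(2),' turn',w.round(2),'shift cm',d.round(2))
E
python3 - <<'E'
from h import *
delta([.557,-.1075,.26],79)
E
```

```text
t 0.1 tcp [0.1962 0.6191 0.2138] yaw 162.42 tilt [-0.0004 -0.0015] F [ 0.92  0.45 -0.03] M [0.02 0.   0.02] w 0.0921
 q [-1.31  0.47 -0.01  1.6   0.01  1.07 -0.06]  turn [-7.000e-02  7.000e-02  8.342e+01] shift cm [-56.34 -58.38  -4.53]
```

Emit:
jog_arm --increments "0 0 5 -3 -2.6 -1 1; 0 0 10 -6.5 -5.2 -2 1; 0 0 15 -10 -8 -3 1; 0 0 20 -13.5 -11 -4 1; 0 0 25 -17 -14 -4.5 1"

```text
t: 0.6
tcp_pos: [0.317, 0.4333, 0.2602]
tool_rot: [0.0, 0.365, 0.931, 0.0]
wrist_force: [0.5, 1.0, 0.3]
gripper_width: 0.0915
```

```bash
python3 -c "
from h import *
delta([.557,-.1075,.26],79)"
```

```text
t 0.6 tcp [0.317  0.4333 0.2602] yaw 137.22 tilt [0.0004 0.0006] F [0.55 1.03 0.32] M [-0.05 -0.02 -0.06] w 0.0915
 q [-1.12  0.23  0.13  1.84 -0.03  1.08 -0.14]  turn [ 3.000e-02 -3.000e-02  5.822e+01] shift cm [-5.435e+01 -2.339e+01 -1.000e-02]
```

Emit:
jog_arm --increments "0 0 5 -4 -1.5 0 1; 0 0 10 -8.5 -3.2 0 1; 0 0 15 -13 -5 0 1; 0 0 20 -17.5 -7 0 1; 0 0 25 -22 -9 0 1"

```text
t: 1.1
tcp_pos: [0.4175, 0.2177, 0.2595]
tool_rot: [-0.0, 0.558, 0.83, 0.0]
wrist_force: [0.0, 1.1, 0.5]
gripper_width: 0.0919
```

```bash
python3 -c "
from h import *
delta([.557,-.1075,.26],79)"
```

```text
t 1.1 tcp [0.4175 0.2177 0.2595] yaw 112.22 tilt [-0.0001  0.0001] F [0.03 1.08 0.54] M [-0.01  0.02  0.03] w 0.0919
 q [-0.87  0.1   0.34  1.99 -0.04  1.05 -0.12]  turn [-1.000e-02 -1.000e-02  3.322e+01] shift cm [-35.38   0.62  -0.06]
```

Emit:
jog_arm --increments "0 0 5 -4 0.1 0 1; 0 0 10 -8 0.2 0 1; 0 0 15 -12 0.3 0 1; 0 0 20 -16 0.4 0 1; 0 0 25 -20 0.4 0 1"

```text
t: 1.6
tcp_pos: [0.4974, 0.0348, 0.2595]
tool_rot: [-0.0, 0.724, 0.69, 0.0]
wrist_force: [0.9, 0.6, 0.1]
gripper_width: 0.0918
```

```bash
python3 -c "
from h import *
delta([.557,-.1075,.26],79)"
```

```text
t 1.6 tcp [0.4974 0.0348 0.2595] yaw 87.22 tilt [0.     0.0002] F [0.93 0.55 0.11] M [-0.04  0.05 -0.01] w 0.0918
 q [-0.62  0.16  0.55  1.94 -0.1   1.06 -0.08]  turn [-0.   -0.01  8.22] shift cm [-13.93   6.64  -0.05]
```

Emit:
jog_arm --increments "0 0 2 -3.5 1.7 0 1; 0 0 4 -7 3.4 0 1; 0 0 6 -10.5 5 0 1; 0 0 8.2 -13 6.2 0 1; 0 0 8.2 -13.9 6.6 0 1"

```text
t: 2.1
tcp_pos: [0.557, -0.1086, 0.2593]
tool_rot: [0.001, 0.772, 0.636, -0.001]
wrist_force: [-0.2, -0.4, 0.6]
gripper_width: 0.0918
```

Run:
```python
from h import *
delta([.557,-.1075,.20],79)
a=[]
for n in('top','scene'):
    im=optics.camera(n)[:,:,::-1]; x,y=proj(n,[.557,-.1075,.2])[0].astype(int)
    a.append(cv2.resize(im[max(0,y-65):y+65,x-65:x+65],(400,400),interpolation=cv2.INTER_CUBIC))
cv2.imwrite('pics/over.png',np.hstack(a))
```

```text
t 2.1 tcp [ 0.557  -0.1086  0.2593] yaw 78.97 tilt [-0.0004 -0.0017] F [-0.19 -0.41  0.62] M [0.01 0.08 0.03] w 0.0918
 q [-0.39  0.31  0.65  1.79 -0.21  1.1   0.14]  turn [-0.    0.1  -0.03] shift cm [ 0.12 -0.02  5.93]
```

View pics/over.png

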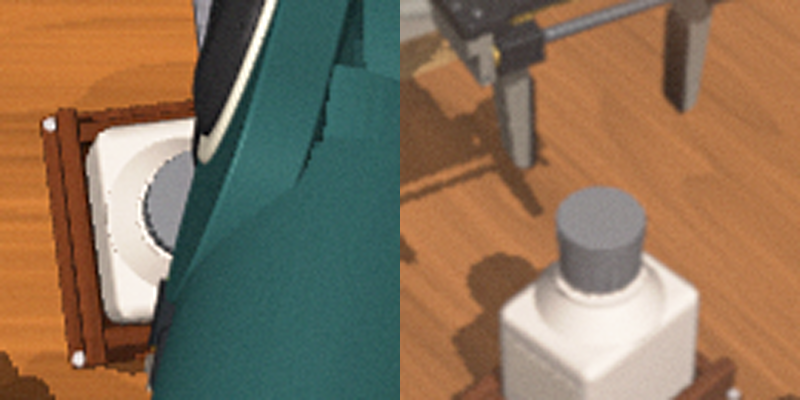

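The scene crop shows both fingertips at (523,165) and (683,110). Their midpoint lies above the cap centre (600,216), so the jaws straddle it. Descending.

Emit:
jog_arm --increments "0 0.1 0 0.1 0 2 1; 0 0.1 0 0.1 0 4 1; 0 0.1 0 0.1 0 6 1; 0 0.1 0 0.1 0 7.5 1; 0 0.1 0 0.1 0 7.5 1"

```text
t: 2.7
tcp_pos: [0.5555, -0.1025, 0.1827]
tool_rot: [-0.002, 0.77, 0.638, -0.001]
wrist_force: [0.4, 0.8, 0.2]
gripper_width: 0.0917
```

Run:
```python
from h import *
delta([.557,-.1075,.163],79)
im=optics.camera('scene')[:,:,::-1]; x,y=proj('scene',[.557,-.1075,.18])[0].astype(int)
cv2.imwrite('pics/low.png',cv2.resize(im[y-60:y+60,x-60:x+60],None,fx=5,fy=5,interpolation=cv2.INTER_CUBIC))
delta([.557,-.1075,.163],79)
```

```text
t 2.7 tcp [ 0.5555 -0.1025  0.1827] yaw 79.36 tilt [-0.0037  0.0027] F [0.36 0.83 0.23] M [-0.07  0.04 -0.01] w 0.0917
 q [-0.36  0.4   0.61  1.87 -0.28  0.96  0.2 ]  turn [-0.24 -0.11  0.36] shift cm [-0.47  0.24  1.97]
t 2.75 tcp [ 0.5565 -0.1032  0.184 ] yaw 79.32 tilt [-0.0014  0.0023] F [-0.53  0.76  0.56] M [-0.06  0.07 -0.03] w 0.0915
 q [-0.36  0.4   0.61  1.87 -0.28  0.96  0.2 ]  turn [-0.11 -0.11  0.32] shift cm [-0.42  0.14  2.1 ]
```

View pics/low.png

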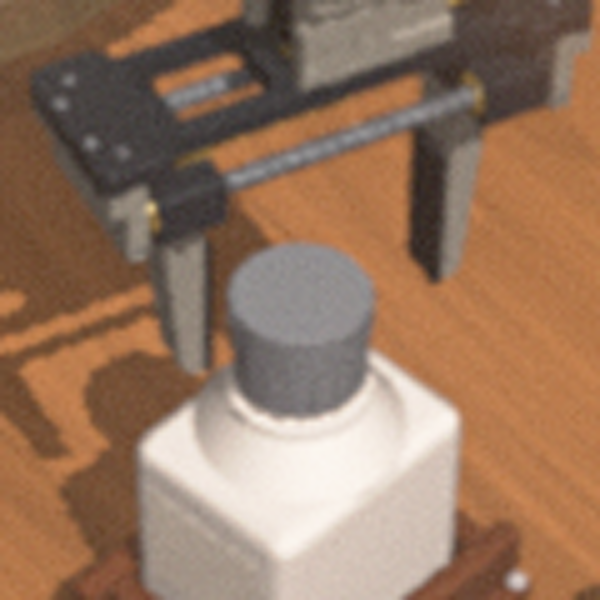

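The fingers straddle the cap: tips at crop (190,370) and (440,280), cap top centre (301,293). They look a few mm off towards +y, which agrees with the measured y of -0.103. I'll correct sideways first.

Emit:
jog_arm --increments "0 0 0.3 -0.2 0.1 0 1; 0 0 0.3 -0.4 0.1 0 1; 0 0 0.3 -0.4 0.1 0 1; 0 0 0.3 -0.4 0.1 0 1; 0 0 0.3 -0.4 0.1 0 1"

```text
t: 3.25
tcp_pos: [0.5574, -0.1086, 0.1848]
tool_rot: [-0.0, 0.772, 0.636, 0.001]
wrist_force: [-0.3, -1.1, -0.2]
gripper_width: 0.0919
```

Run:
```python
from h import *
delta([.557,-.1075,.163],79)
im=optics.camera('scene')[:,:,::-1]; x,y=proj('scene',[.557,-.1075,.18])[0].astype(int)
big=cv2.resize(im[y-60:y+60,x-60:x+60],None,fx=5,fy=5,interpolation=cv2.INTER_CUBIC)
s,R=st();M=R.as_matrix()
# jaw pads tip box: x +-10mm, y +-46 inner, z=tip
for sy in(-1,1):
  P=[s['tcp_pos']+M@np.array(v) for v in([.01,sy*.046,0],[-.01,sy*.046,0],[-.01,sy*.064,0],[.01,sy*.064,0])]
  cv2.polylines(big,[((proj('scene',P)-[x-60,y-60]+.5)*5).astype(np.int32)],True,(0,255,0),1)
cv2.imwrite('pics/low2.png',big)
delta([.557,-.1075,.163],79)
```

```text
t 3.25 tcp [ 0.5574 -0.1086  0.1848] yaw 78.91 tilt [0.0008 0.0019] F [-0.25 -1.12 -0.15] M [-0.08  0.11  0.02] w 0.0919
 q [-0.35  0.4   0.62  1.87 -0.28  0.96  0.2 ]  turn [ 0.03 -0.11 -0.09] shift cm [ 0.1  -0.06  2.18]
t 3.3 tcp [ 0.5573 -0.1086  0.1848] yaw 78.92 tilt [0.0007 0.0018] F [-0.02 -0.23 -0.1 ] M [-0.04  0.07 -0.02] w 0.0917
 q [-0.35  0.4   0.62  1.87 -0.28  0.96  0.2 ]  turn [ 0.02 -0.11 -0.08] shift cm [ 0.1  -0.06  2.18]
```

View pics/low2.png

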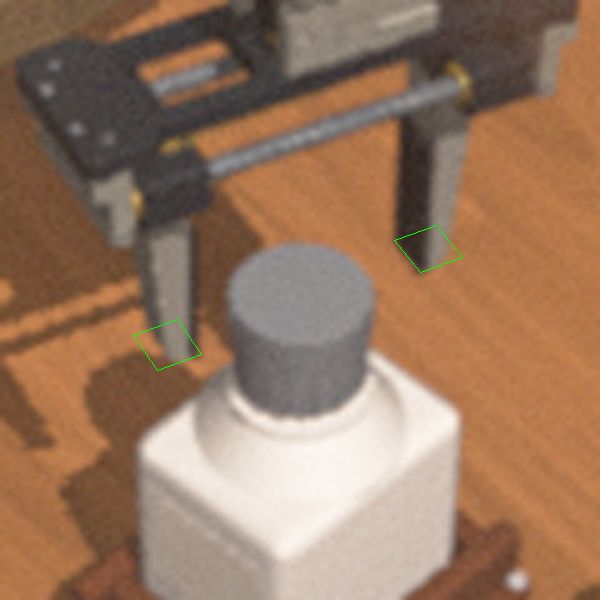

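The projected jaw tips (from the measured pose) match the picture to within a mm or two. The remaining question is the cap centre's y, so I'll fit the cap outline in both first pictures.

Run:
```python
from h import *
from scipy.optimize import least_squares
a=np.linspace(0,2*np.pi,180)
def sil(n,x,y,dz=0):
    P=[]
    for z,r in((.19,.027),(.174,.027),(.1739,.026),(.15,.026)):
        P+=list(np.c_[x+r*np.cos(a),y+r*np.sin(a),0*a+z+dz])
    return proj(n,P)
res={}
for n in('top','scene'):
    im=cv2.imread(f'pics/{n}0.png')
    x0,y0=proj(n,[.558,-.106,.18])[0].astype(int)-35
    cr=im[y0:y0+70,x0:x0+70].astype(int)
    sat=cr.max(2)-cr.min(2); m=((sat<28)&(cr.max(2)<165)&(cr.max(2)>45)).astype(np.uint8)
    m=cv2.morphologyEx(m,cv2.MORPH_OPEN,np.ones((3,3)))
    k,l,stt,c=cv2.connectedComponentsWithStats(m); i=l[35,35]; m=(l==i).astype(np.uint8)
    print(n,stt[i],c[i]+[x0,y0])
    S=8
    def cost(p):
        h=cv2.convexHull(((sil(n,*p)-[x0,y0]+.5)*S).astype(np.float32)).astype(np.int32)
        b=np.zeros((70*S,70*S),np.uint8); cv2.fillConvexPoly(b,h,1)
        b=cv2.resize(b.astype(np.float32),(70,70),interpolation=cv2.INTER_AREA)
        return np.abs(b-m).sum()
    best=min((cost((x,y)),x,y) for x in np.arange(.548,.568,.001) for y in np.arange(-.118,-.096,.001))
    print(best)
    big=cv2.resize(im[y0:y0+70,x0:x0+70],None,fx=5.7,fy=5.7,interpolation=cv2.INTER_CUBIC)
    h=cv2.convexHull(sil(n,*best[1:]).astype(np.float32))[:,0]
    cv2.polylines(big,[((h-[x0,y0]+.5)*5.7).astype(np.int32)],True,(0,255,0),1)
    cn,_=cv2.findContours(cv2.resize(m,big.shape[:2],interpolation=0),0,1); cv2.drawContours(big,cn,-1,(0,0,255),1)
    res[n]=big
cv2.imwrite('pics/fit.png',np.hstack([res['top'],res['scene']]))
```

```text
top [  18   17   43   47 1394] [373.66140603 274.6384505 ]
(np.float32(339.54688), np.float64(0.558), np.float64(-0.10999999999999999))
scene [ 15  23  34  34 856] [314.87383178 187.09345794]
(np.float32(94.03125), np.float64(0.56), np.float64(-0.10499999999999998))
```

View pics/fit.png

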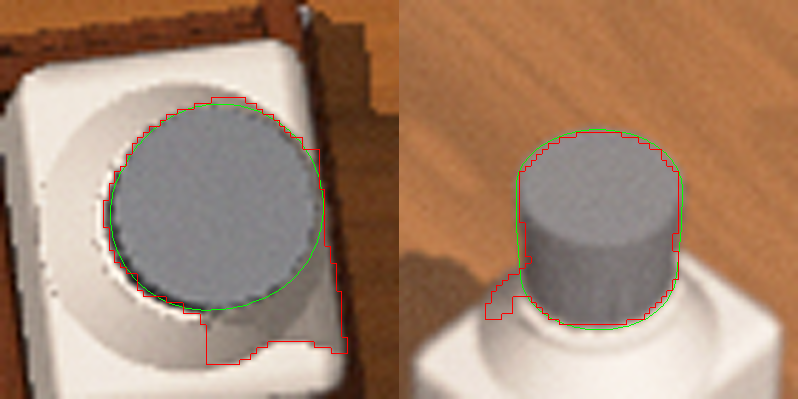

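The scene fit gives (0.560,-0.105), with a clean outline. The top fit gives about (0.5575,-0.109), slightly biased by shadow. I'll use (0.5585,-0.107) and check centring by the force during closing.

Emit:
jog_arm --increments "0 -0.1 0 0.1 0.05 0.5 1; 0 -0.1 0 0.15 0.08 1.1 1; 0 -0.1 0 0.15 0.08 1.7 1; 0 -0.1 0 0.15 0.08 2.18 1; 0 -0.1 0 0.15 0.08 2.18 1"

```text
t: 3.8
tcp_pos: [0.5577, -0.1072, 0.1617]
tool_rot: [-0.001, 0.772, 0.636, -0.001]
wrist_force: [0.4, -0.1, 0.3]
gripper_width: 0.0916
```

Run:
```python
from h import *
delta([.5585,-.107,.163],79)
```

```text
t 3.8 tcp [ 0.5577 -0.1072  0.1617] yaw 78.91 tilt [-0.0018 -0.0001] F [ 0.39 -0.15  0.32] M [-0.06  0.03  0.05] w 0.0916
 q [-0.34  0.43  0.6   1.89 -0.3   0.92  0.21]  turn [-0.1   0.02 -0.09] shift cm [ 0.03  0.07 -0.13]
```

Emit:
jog_arm --increments "0 0 0 0 0 0 0; 0 0 0 0 0 0 0; 0 0 0 0 0 0 0; 0 0 0 0 0 0 0; 0 0 0 0 0 0 0" --force 10

```text
t: 4.3
tcp_pos: [0.5582, -0.1072, 0.1629]
tool_rot: [-0.0, 0.772, 0.636, -0.0]
wrist_force: [-4.2, 0.0, 1.4]
gripper_width: 0.0544
```

Run:
```python
from h import *
delta([.5585,-.107,.163],79)
```

```text
t 4.3 tcp [ 0.5582 -0.1072  0.1629] yaw 78.92 tilt [-0.0003  0.0002] F [-4.22  0.04  1.37] M [0.17 1.08 0.  ] w 0.0544
 q [-0.34  0.43  0.6   1.88 -0.3   0.92  0.21]  turn [-0.02 -0.01 -0.08] shift cm [ 0.03  0.03 -0.01]
```

Gripped at 54.4 mm, so on the crown. The -4.2 N in x means the cap is slightly towards -x; nudge -1 mm along tool y.

Emit:
jog_arm --increments "0 0 0 0 -0.1 0 0; 0 0 0 0 -0.1 0 0; 0 0 0 0 -0.1 0 0; 0 0 0 0 -0.1 0 0; 0 0 0 0 -0.1 0 0"

```text
t: 4.8
tcp_pos: [0.558, -0.1072, 0.163]
tool_rot: [0.001, 0.772, 0.636, 0.0]
wrist_force: [3.8, -0.9, -1.4]
gripper_width: 0.0537
```

Run:
```python
from h import *
delta([.5585,-.107,.163],79)
```

```text
t 4.8 tcp [ 0.558  -0.1072  0.163 ] yaw 78.92 tilt [ 0.0013 -0.0003] F [ 3.78 -0.86 -1.42] M [-0.21 -0.86 -0.03] w 0.0537
 q [-0.34  0.43  0.6   1.89 -0.3   0.92  0.21]  turn [ 0.08  0.   -0.08] shift cm [ 0.03  0.05 -0.  ]
```

Balance lies half-way. To check the other direction: recentre, open, turn 84° clockwise, and close gently again.

Emit:
jog_arm --increments "0 0 0 0 0.05 0 1; 0 0 0 0 0.05 0 1; 0 0 0 0 0.05 0 1; 0 0 7 0 0.05 0 1; 0 0 14 0 0.05 0 1"

```text
t: 5.3
tcp_pos: [0.5574, -0.1072, 0.1627]
tool_rot: [-0.0, 0.845, 0.534, -0.0]
wrist_force: [-0.4, -0.1, -0.6]
gripper_width: 0.091
```

Emit:
jog_arm --increments "0 0 7 0 0 0 1; 0 0 14 0 0 0 1; 0 0 21 0 0 0 1; 0 0 28 0 0 0 1; 0 0 35 0 0 0 1"

```text
t: 5.8
tcp_pos: [0.5574, -0.107, 0.1627]
tool_rot: [-0.0, 0.967, 0.256, -0.0]
wrist_force: [-0.2, 0.2, 0.2]
gripper_width: 0.0919
```

Emit:
jog_arm --increments "0 0 7 0 0 0 1; 0 0 14 0 0 0 1; 0 0 21 0 0 0 1; 0 0 28 0 0 0 1; 0 0 35 0 0 0 1"

```text
t: 6.3
tcp_pos: [0.5574, -0.107, 0.1627]
tool_rot: [-0.0, 0.999, -0.047, -0.0]
wrist_force: [-0.7, -0.5, -0.2]
gripper_width: 0.0917
```

Run:
```python
from h import *
delta([.558,-.107,.163],-5)
```

```text
t 6.3 tcp [ 0.5574 -0.107   0.1627] yaw -5.37 tilt [-0.0008  0.0005] F [-0.66 -0.51 -0.16] M [ 0.06  0.13 -0.04] w 0.0917
 q [-0.59  0.54  0.96  1.9  -0.53  0.98 -1.05]  turn [-0.02  0.05 -0.37] shift cm [ 0.06 -0.   -0.03]
```

Emit:
jog_arm --increments "0 0 0 0 0 0 0; 0 0 0 0 0 0 0; 0 0 0 0 0 0 0; 0 0 0 0 0 0 0; 0 0 0 0 0 0 0" --force 10

```text
t: 6.8
tcp_pos: [0.5579, -0.1069, 0.1629]
tool_rot: [-0.0, 0.999, -0.044, 0.0]
wrist_force: [-0.3, 4.3, 1.8]
gripper_width: 0.0539
```

Run:
```python
from h import *
delta([.558,-.107,.163],-5)
s,R=st(); print('F tool',R.as_matrix().T@s['wrist_force'])
```

```text
t 6.8 tcp [ 0.5579 -0.1069  0.1629] yaw -5.05 tilt [0.0001 0.001 ] F [-0.28  4.32  1.82] M [ 1.05  0.14 -0.03] w 0.0539
 q [-0.59  0.54  0.96  1.9  -0.53  0.98 -1.04]  turn [-0.06 -0.   -0.05] shift cm [ 0.01  0.01 -0.01]
F tool [-0.65677338 -4.27749512 -1.81909744]
```

Only about 0.5 mm off here too. Nudge, then grip firmly with 45 N.

Emit:
jog_arm --increments "0 0 0 0 -0.05 0 0; 0 0 0 0 -0.05 0 0; 0 0 0 0 -0.05 0 0; 0 0 0 0 -0.05 0 0; 0 0 0 0 -0.05 0 0" --force 45

```text
t: 7.3
tcp_pos: [0.5579, -0.1068, 0.1629]
tool_rot: [0.0, 0.999, -0.044, 0.0]
wrist_force: [-0.4, -0.1, 2.5]
gripper_width: 0.0526
```

Run:
```python
from h import *
delta([.558,-.107,.163],-5)
```

```text
t 7.3 tcp [ 0.5579 -0.1068  0.1629] yaw -5.08 tilt [ 0.0001 -0.0001] F [-0.4  -0.15  2.5 ] M [-0.08  0.28  0.01] w 0.0526
 q [-0.59  0.54  0.96  1.9  -0.53  0.98 -1.04]  turn [ 0.01 -0.01 -0.08] shift cm [ 0.01  0.02 -0.01]
```

Emit:
jog_arm --increments "0 0 0 0 0 0.2 0; 0 0 0 0 0 0.4 0; 0 0 0 0 0 0.5 0; 0 0 0 0 0 0.5 0; 0 0 0 0 0 0.5 0" --force 45

```text
t: 7.8
tcp_pos: [0.558, -0.1068, 0.1585]
tool_rot: [-0.0, 0.999, -0.044, 0.0]
wrist_force: [-3.6, 0.6, 8.2]
gripper_width: 0.0533
```

Run:
```python
from h import *
delta([.558,-.107,.156],-5)
```

```text
t 7.8 tcp [ 0.558  -0.1068  0.1585] yaw -5.09 tilt [0.0004 0.0005] F [-3.55  0.6   8.18] M [ 0.13  0.74 -0.04] w 0.0533
 q [-0.58  0.54  0.96  1.9  -0.54  0.98 -1.04]  turn [-0.03 -0.02 -0.09] shift cm [-0.    0.02  0.25]
```

Emit:
jog_arm --increments "0 0 0 0 0 0.1 0; 0 0 0 0 0 0.2 0; 0 0 0 0 0 0.28 0; 0 0 0 0 0 0.28 0; 0 0 0 0 0 0.28 0"

```text
t: 8.3
tcp_pos: [0.5581, -0.1068, 0.1559]
tool_rot: [-0.0, 0.999, -0.044, 0.0]
wrist_force: [-2.1, 0.9, 10.0]
gripper_width: 0.0529
```

Run:
```python
from h import *
delta([.558,-.107,.156],-5)
im=optics.camera('scene')[:,:,::-1]; x,y=proj('scene',[.557,-.1075,.18])[0].astype(int)
cv2.imwrite('pics/press.png',cv2.resize(im[y-60:y+60,x-60:x+60],None,fx=5,fy=5,interpolation=cv2.INTER_CUBIC))
delta([.558,-.107,.156],-5)
```

```text
t 8.3 tcp [ 0.5581 -0.1068  0.1559] yaw -5.09 tilt [0.0005 0.0007] F [-2.12  0.87 10.  ] M [ 0.18  0.94 -0.01] w 0.0529
 q [-0.58  0.55  0.95  1.9  -0.54  0.97 -1.04]  turn [-0.04 -0.03 -0.09] shift cm [-0.01  0.02 -0.01]
t 8.35 tcp [ 0.558  -0.1068  0.1559] yaw -5.09 tilt [0.0004 0.0007] F [-2.93  1.18 10.83] M [ 0.21  0.92 -0.04] w 0.0527
 q [-0.58  0.55  0.95  1.9  -0.54  0.97 -1.04]  turn [-0.04 -0.02 -0.09] shift cm [-0.    0.02 -0.01]
```

View pics/press.png

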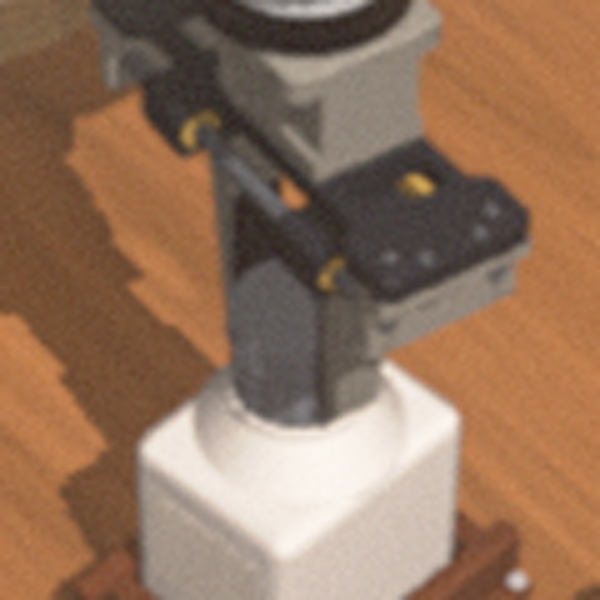

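The cap is between the pads and pressed. The rim is now at about (290,420), against (300,410) before. Travel is 7.0 mm and the force 10.8 N, where the spring law predicts 10.9 N. Twist CCW, which is negative about tool z.

Emit:
jog_arm --increments "0 0 -4 0 0 0 0; 0 0 -8 0 0 0 0; 0 0 -12 0 0 0 0; 0 0 -16 0 0 0 0; 0 0 -20 0 0 0 0"

```text
t: 8.85
tcp_pos: [0.5587, -0.1064, 0.1561]
tool_rot: [-0.0, 0.991, 0.131, 0.001]
wrist_force: [-2.4, 1.9, 9.5]
gripper_width: 0.0532
```

Run:
```python
from h import *
delta([.558,-.1068,.156],55)
```

```text
t 8.85 tcp [ 0.5587 -0.1064  0.1561] yaw 15.08 tilt [0.0017 0.0011] F [-2.36  1.91  9.46] M [ 0.33  0.61 -0.06] w 0.0532
 q [-0.52  0.51  0.87  1.9  -0.48  0.95 -0.74]  turn [  0.    -0.12 -39.92] shift cm [-0.07  0.02  0.01]
```

Emit:
jog_arm --increments "0 0 -4 0 0 0.02 0; 0 0 -8 0 0 0.02 0; 0 0 -12 0 0 0.02 0; 0 0 -16 0 0 0.02 0; 0 0 -20 0 0 0.02 0"

```text
t: 9.35
tcp_pos: [0.5587, -0.1065, 0.156]
tool_rot: [-0.0, 0.954, 0.301, 0.001]
wrist_force: [-2.2, 1.4, 9.3]
gripper_width: 0.0526
```

Run:
```python
from h import *
delta([.558,-.1068,.156],55)
```

```text
t 9.35 tcp [ 0.5587 -0.1065  0.156 ] yaw 35.08 tilt [0.0018 0.001 ] F [-2.19  1.38  9.28] M [ 0.25  0.61 -0.03] w 0.0526
 q [-0.47  0.48  0.78  1.9  -0.42  0.93 -0.45]  turn [  0.03  -0.12 -19.92] shift cm [-0.08 -0.01 -0.  ]
```

Emit:
jog_arm --increments "0 0 -4 0 0 0.03 0; 0 0 -8 0 0 0.03 0; 0 0 -12 0 0 0.03 0; 0 0 -16 0 0 0.03 0; 0 0 -20 0 0 0.03 0"

```text
t: 9.85
tcp_pos: [0.5588, -0.1065, 0.1558]
tool_rot: [0.0, 0.887, 0.462, 0.001]
wrist_force: [-1.6, 1.0, 10.5]
gripper_width: 0.053
```

Run:
```python
from h import *
delta([.558,-.1068,.156],55)
im=optics.camera('scene')[:,:,::-1]; x,y=proj('scene',[.557,-.1075,.18])[0].astype(int)
cv2.imwrite('pics/tw.png',cv2.resize(im[y-60:y+60,x-60:x+60],None,fx=5,fy=5,interpolation=cv2.INTER_CUBIC))
delta([.558,-.1068,.156],55)
```

```text
t 9.85 tcp [ 0.5588 -0.1065  0.1558] yaw 55.07 tilt [0.002 0.001] F [-1.62  1.01 10.53] M [ 0.21  0.55 -0.04] w 0.053
 q [-0.4   0.46  0.69  1.89 -0.37  0.91 -0.15]  turn [ 0.06 -0.11  0.07] shift cm [-0.07 -0.05 -0.02]
t 9.9 tcp [ 0.5588 -0.1066  0.1558] yaw 55.24 tilt [0.0021 0.001 ] F [-2.46  0.55 10.83] M [0.19 0.61 0.05] w 0.0528
 q [-0.4   0.46  0.69  1.89 -0.37  0.91 -0.14]  turn [ 0.07 -0.12  0.24] shift cm [-0.07 -0.05 -0.02]
```

View pics/tw.png

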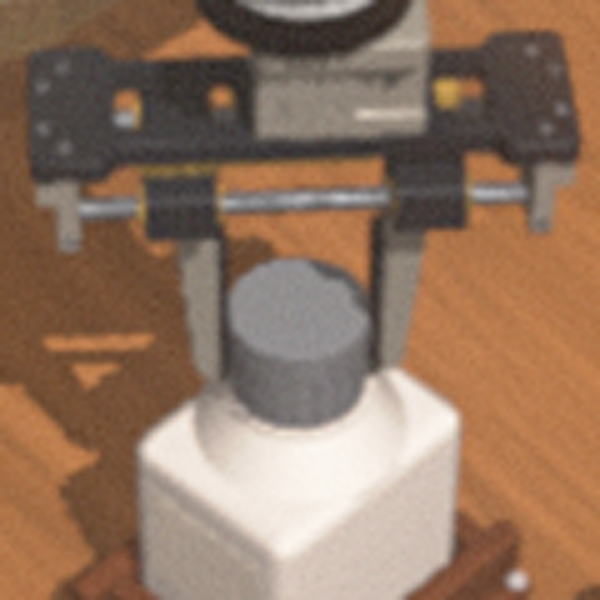

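The cap is gripped and pressed; its top centre is at (300,310), lower than the earlier (301,293). It has turned 60.3°. Now lift gently and check.

Emit:
jog_arm --increments "0 0 0 0 0 -0.3 0; 0 0 0 0 0 -0.7 0; 0 0 0 0 0 -1.2 0; 0 0 0 0 0 -1.8 0; 0 0 0 0 0 -2.4 0"

```text
t: 10.4
tcp_pos: [0.5575, -0.1066, 0.1784]
tool_rot: [-0.0, 0.887, 0.461, -0.0]
wrist_force: [-0.8, -0.1, 0.2]
gripper_width: 0.0529
```

Run:
```python
from h import *
delta([.558,-.1066,.253],55)
```

```text
t 10.4 tcp [ 0.5575 -0.1066  0.1784] yaw 54.92 tilt [-0.0009 -0.    ] F [-0.79 -0.07  0.17] M [-0.03  0.08 -0.03] w 0.0529
 q [-0.42  0.43  0.71  1.88 -0.34  0.96 -0.17]  turn [-0.04  0.03 -0.08] shift cm [ 0.02  0.03 -7.46]
```

The cap came free: there is no pull force and the grip width is unchanged. Continue up to 9 cm above its seat.

Emit:
jog_arm --increments "0 0 0 0 0 -1 0; 0 0 0 0 0 -2 0; 0 0 0 0 0 -3 0; 0 0 0 0 0 -4 0; 0 0 0 0 0 -5 0"

```text
t: 10.9
tcp_pos: [0.558, -0.1067, 0.2295]
tool_rot: [0.0, 0.887, 0.461, 0.0]
wrist_force: [-0.2, -0.6, -0.6]
gripper_width: 0.053
```

Run:
```python
from h import *
delta([.558,-.1066,.253],55)
```

```text
t 10.9 tcp [ 0.558  -0.1067  0.2295] yaw 54.92 tilt [0.0003 0.    ] F [-0.18 -0.59 -0.62] M [-0.1   0.15 -0.05] w 0.053
 q [-0.45  0.37  0.74  1.83 -0.28  1.05 -0.22]  turn [ 0.01 -0.01 -0.08] shift cm [ 0.01 -0.   -2.35]
```

Emit:
jog_arm --increments "0 0 0 0 0 -0.9 0; 0 0 0 0 0 -1.7 0; 0 0 0 0 0 -2.3 0; 0 0 0 0 0 -2.3 0; 0 0 0 0 0 -2.3 0"

```text
t: 11.4
tcp_pos: [0.5578, -0.1066, 0.2514]
tool_rot: [-0.0, 0.887, 0.461, -0.0]
wrist_force: [0.8, -0.3, -1.0]
gripper_width: 0.0526
```

Emit:
jog_arm --increments "0 0 0 0 0 0 0; 0 0 0 0 0 0 0; 0 0 0 0 0 0 0; 0 0 0 0 0 0 0; 0 0 0 0 0 0 0"

```text
t: 11.9
tcp_pos: [0.5578, -0.1067, 0.2514]
tool_rot: [-0.0, 0.887, 0.461, -0.0]
wrist_force: [0.1, 0.4, -0.2]
gripper_width: 0.0533
```

Run:
```python
from h import *
delta([.558,-.1066,.253],55)
im=optics.camera('scene')[:,:,::-1]; cv2.imwrite('pics/end_s.png',im)
x,y=proj('scene',[.558,-.107,.21])[0].astype(int)
cv2.imwrite('pics/end.png',cv2.resize(im[y-80:y+80,x-80:x+80],None,fx=3.7,fy=3.7,interpolation=cv2.INTER_CUBIC))
print('pred cap top',(proj('scene',[.558,-.1066,.28])[0]-[x-80,y-80])*3.7, 'mouth',(proj('scene',[.558,-.1066,.163])[0]-[x-80,y-80])*3.7)
delta([.558,-.1066,.253],55)
```

```text
t 11.9 tcp [ 0.5578 -0.1067  0.2514] yaw 54.92 tilt [-0.0002  0.    ] F [ 0.11  0.4  -0.25] M [-0.04  0.14 -0.03] w 0.0533
 q [-0.47  0.34  0.75  1.81 -0.26  1.1  -0.23]  turn [-0.01  0.01 -0.08] shift cm [ 0.01  0.01 -0.16]
pred cap top [301.17580785 191.76043047] mouth [299.04786699 364.85445405]
t 11.95 tcp [ 0.5579 -0.1067  0.2514] yaw 54.92 tilt [-0. -0.] F [0.01 0.33 0.55] M [-0.08  0.08  0.03] w 0.053
 q [-0.47  0.34  0.75  1.81 -0.26  1.1  -0.23]  turn [-0.    0.   -0.08] shift cm [ 0.01  0.   -0.16]
```

View pics/end.png

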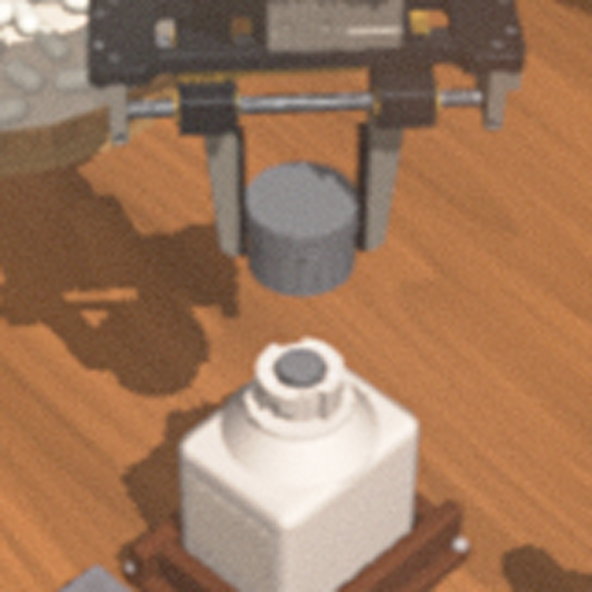

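View pics/end_s.png

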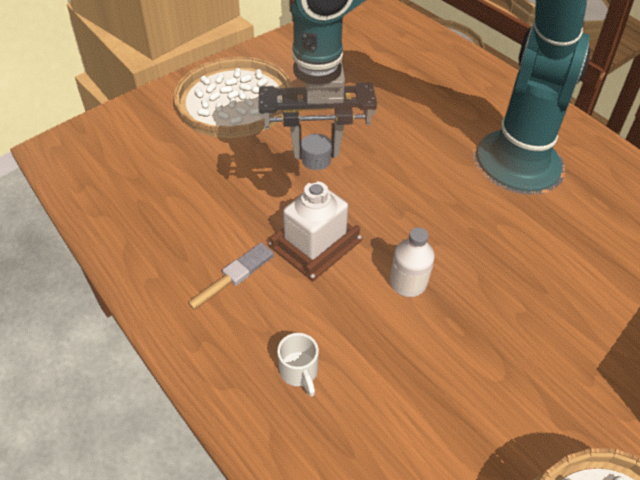

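The final pictures show the cap level in the jaws (top centre at crop (301,200)), directly above the open mouth and its grey plug (300,368). The bottle, mug and brush are at their original pixels. The TCP has risen 88.5 mm from the seated grip, and forces are zero within noise. Handing in.

```bash
python3 -c "
from rig import env
print(env.close_job()); print(env.sense()['t'])"
```

```text
the job is handed in; nothing more can be done
None
the job is handed in; nothing more can be done
```

The canister is open and the job is handed in at about 12 s. The gripper holds the cap level and still, straight above the mouth. I gripped the crown, pressed it 7 mm down, twisted it 60° counter-clockwise and lifted it off.

- **Press:** the wrist read about 10.8 N at 7 mm, where the spring should give 10.9 N.
- **Lift:** the arm rose 88.5 mm above the grip on the seated cap. In the last picture the cap looks perhaps 1 to 2 mm lower than that. A little slip in the jaws would explain it, and it is still within 8 to 10 cm.
- **Last checks:** tool tilt was about 0°, the grip width steady at 53 mm and the wrist force within noise. The plug is visible in the open mouth directly below the cap. The bottle, mug and brush look unmoved.
- **Disagreements:** the two cameras differed by 4 to 7 mm on where the cap's axis was. I settled it with light test grips in two directions, about 0.5 mm out in each. The press force also read about 9.3 N for part of the twist, then returned to 10.8 N.

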